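# Pack the guest toiletry tray at the linen closet

## Task

Pack the guest tray with the four toiletries on the counter: the capped bottle standing in the small round well, the lidded jar in the large round well, the bar of soap in the wide rectangular well and the deodorant stick standing in the narrow slot, each sitting flat on the bottom of its well. Leave the pump bottle and the lidless jar where they are on the counter.

Things in the scene. Friction and masses are not known exactly. Their poses are not given: they have to be found in the camera images.
- bottle: Capped bottle to pack: white round plastic bottle standing upright, body 38 mm diameter and straight up to 80 mm, with a plain round grey cap 25 mm wide; 106 mm tall over all; loose, about 0.12 kg. Origin: centre of its underside, z up.
- jar: Lidded jar to pack: white round cream jar standing upright, 56 mm diameter, with a flat aluminium lid of 60 mm diameter from 30 to 45 mm height; 45 mm tall; loose, about 0.13 kg. Origin: centre of its underside, z up.
- soap: Bar of soap to pack: cream-coloured block with rounded edges, 70 x 48 x 32 mm, lying flat; loose, about 0.11 kg. Origin: centre of its underside; x along the 70 mm side, y along the 48 mm side, z up.
- stick: Deodorant stick to pack: flat white upright case, 60 x 26 mm in plan and 85 mm tall, with a thin grey line round it 51 to 55 mm up, where the cap begins (slightly waisted there); loose, about 0.09 kg. Origin: centre of its underside; x along the 60 mm width, y along the 26 mm thickness, z up.
- well_bottle: Small round well, for the bottle: round recess of 56 mm diameter. In a white square insert, 96 x 96 x 18 mm, one of four that fill a fixed white tray (206 x 206 mm, rim 26 mm above the table) two by two. Origin: centre of the insert's underside, 4 mm above the table; z up, x and y along its sides. Recess centred, floor dark, 12 mm deep: floor 6 mm, rim 18 mm above the origin.
- well_jar: Large round well, for the jar: round recess of 78 mm diameter. In a white square insert, 96 x 96 x 18 mm, one of four that fill a fixed white tray (206 x 206 mm, rim 26 mm above the table) two by two. Origin: centre of the insert's underside, 4 mm above the table; z up, x and y along its sides. Recess centred, floor dark, 12 mm deep: floor 6 mm, rim 18 mm above the origin.
- well_soap: Wide rectangular well, for the soap: recess 84 mm along x, 64 mm along y. In a white square insert, 96 x 96 x 18 mm, one of four that fill a fixed white tray (206 x 206 mm, rim 26 mm above the table) two by two. Origin: centre of the insert's underside, 4 mm above the table; z up, x and y along its sides. Recess centred, floor dark, 12 mm deep: floor 6 mm, rim 18 mm above the origin.
- well_stick: Narrow slot, for the deodorant stick: recess 78 mm along x, 42 mm along y. In a white square insert, 96 x 96 x 18 mm, one of four that fill a fixed white tray (206 x 206 mm, rim 26 mm above the table) two by two. Origin: centre of the insert's underside, 4 mm above the table; z up, x and y along its sides. Recess centred, floor dark, 12 mm deep: floor 6 mm, rim 18 mm above the origin.
- pump_bottle: Look-alike, stays where it is: the same white 38 mm bottle body, but with a grey pump and a spout reaching 30 mm out to its x side instead of a cap; 125 mm tall; loose. Origin: centre of its underside, z up.
- open_jar: Look-alike, stays where it is: an empty white jar without a lid, 56 mm diameter, 40 mm tall, open on top with a 4 mm wall; loose. Origin: centre of its underside, z up.
Mind the look-alikes: they are no part of the job. Leave any pink or turquoise look-alike of the jar alone. Leave any pink look-alike of the soap alone.

How it is judged (in metres and radians):
At the end, for the whole second after the job is handed in: Bottle, jar, soap and stick each sit in their own well: within 14 mm of its centre, underside within 4 mm of the recess floor, upright or flat within 7 degrees, released and at rest; the pump bottle and the open jar are within 20 mm of where they began (horizontal distance between bottle and well_bottle below 0.014 m and z of bottle in the frame of well_bottle between 0.002 and 0.01 m and angle between each of bottle, jar, soap, stick's own z axis and vertical below 0.12 rad and linear speed of each of bottle, jar, soap, stick below 0.02 m/s and angular speed of each of bottle, jar, soap, stick below 0.2 rad/s and horizontal distance between jar and well_jar below 0.014 m and z of jar in the frame of well_jar between 0.002 and 0.01 m and horizontal distance between soap and well_soap below 0.014 m and z of soap in the frame of well_soap between 0.002 and 0.01 m and horizontal distance between stick and well_stick below 0.014 m and z of stick in the frame of well_stick between 0.002 and 0.01 m and distance of each of pump_bottle, open_jar from where it was at the start of the episode below 0.02 m); the robot touches nothing.
It fails at once if the pump bottle was moved more than 20 mm (distance of pump_bottle from where it was at the start of the episode above 0.02 m).
It fails at once if the open jar was moved more than 20 mm (distance of open_jar from where it was at the start of the episode above 0.02 m).
It also fails if it takes over 120 s, if anything falls off the work surface, if the arm or the gripper's body presses on something with over 40 N, if the wrist force passes 120 N, or if a joint passes its speed limit or range.

## Robot

A 7-joint arm with a two-finger parallel gripper is mounted at the origin on the work surface. World frame = base frame: x ahead of the robot, y to its left, z up, the work surface at z = 0. Lengths are in mm, angles in rad, forces in N, time in s.
With the tool pointing down it reaches from about 350 to 900 mm from the base axis. Payload 7.2 kg.
Tool frame: the origin (TCP) lies on the centre line of the jaws, within the pads' length; the fingertips stand 25 mm ahead of it and the grasp point (between the pads) lies 6 mm ahead of it; z points along the fingers, y is the line along which they close (so a half turn about z gives the same grasp; the last joint's range is limited). The gripper opens to 85 mm and grips with 20 to 120 N. Pads are 22 mm wide; open, the fingers measure 114 mm over their backs; the gripper's body (76 mm by 85 mm) begins 54 mm behind the grasp point. The pads swing forward as they close: fully open they stand 13 mm farther back than shut.
Start: joints at [-1.195, 0.411, -0.013, 1.596, 0.006, 1.134, -0.082], TCP at [268.368, 564.452, 256.297] pointing down, gripper open.
Joint ranges: [-2.95, 2.95], [-0.29, 1.99], [-1.47, 1.44], [0.14, 2.54], [-1.03, 4.17], [0.13, 1.85], [-2.86, 2.86]. Speed limits (rad/s): [2.39, 2.39, 3.01, 3.01, 3.14, 3.14, 3.14].

## Interface

Orientations are given as a unit quaternion [w, x, y, z].
In Python, from cell import get_obs, snapshot, hand_in, boxes_of gives the robot as it stands.
- The arm moves only by the tool carry_out, never from a script. Its argument "plan" is a list of rows, each a list of 6 numbers: the shift along the tool's x, y, z in units of 20 mm (1.0 is 20 mm), then the turn, a rotation vector about the tool's x, y, z in units of 6 degrees (1.0 is 6 degrees). A call has 1 to 5 rows; each row shifts and turns the commanded pose from where the row before left it, along the tool's axes as they then stand; what a row does not reach is not made up. A row lasts 1/12 s, in which the tool goes at most 41.7 mm and 7.16 degrees, less where a joint would pass 70% of its speed; a pose out of reach is approached as far as the arm can. A call with a number of a shift or a turn outside -1 to 1 is refused whole. A call with a gripper value outside its range is refused whole. "jaw" is the closure, from 0 (fully open) to 1 (shut), set as the call begins (left out, the last holds). The fingers move at their own pace and stop on an object; the grip force is fixed at half the most. Time passes only in rows, so rows that do not move let the fingers close. It gives the time, the measured TCP pose, the force, the opening and the grip force at its end, in the units of the state.
- get_obs(): the state, without advancing time (a new reading comes with each control period).
- snapshot(name): name is "scene" or "top" or "wrist"; returns a dict with "img" (384x512x3 uint8, blue, green, red), "z_map" (384x512 float32, mm along the optical axis (not along the pixel's ray), 0 where there is no reading), "camera_matrix" (3x3 intrinsics, pixels), "T" (4x4, takes a point from camera to world coordinates). Camera axes: x right, y down, z forward; pixel columns grow to the right and rows downward; lengths in mm; the calibration is good to about 2 mm. The wrist camera is an equidistant fisheye: a pixel r from the principal point sees the ray r / f radians off the axis. A picture is of the moment at which its call begins.
- hand_in(): hands the job in; it is judged then, once.
Trained networks look in a picture, given as the dict that the camera call returned (one of the last four; its "shot" number tells which), for a name from the list of things; names that differ only in an ending like _2 or _b are one class to them, and where a whole thing is asked for, a point or a joint stands for the part that bears it (a point fixed in the world has none). Each returns a list of dicts, best first, with "score" (0 to 1); they miss things now and then, are a little off and sometimes report something else, mostly with a low value. They report only what shows in the picture. A call takes as long as a camera call. They do not tell look-alikes from the thing itself.
- boxes_of(picture, query): "at" ([column, row] as shares, 0 to 1, of the picture: columns of its width, rows of its height, amid what is visible of it).
The state is a dict: "clock": time; "joint_positions": joint angles; "joint_velocities": joint speeds; "joint_torque": joint torques, N m; "ee_pos": TCP position; "tcp_rot": TCP orientation; "wrist_force": force on the tool from outside, world axes, zero at the start; "moment": the same for the moment, N m; "opening": opening from 0.0 (shut) to 1.0 (fully open); "grip_force": force on a finger pad.
Only numpy, scipy, OpenCV 4.12 (cv2) and the standard library are available. Lean on these libraries where they do the work, as an engineer would, in place of code of your own. Each camera call takes 0.05 s, during which the arm holds its last target. There are 200 camera calls.

## Working session

There is one attempt and no reset: what is moved stays moved. The work goes in short steps, Python scripts to look and compute and a tool call to move; the robot and the scene stay as the last step left them, time stands still between calls to the robot, and variables do not carry over. Pictures are saved under pics/ and viewed, at most 14 in all, crops included, and the job is handed in when it is done.

Besides the shell and the picture viewer there is one more tool, called after ">>>" by a JSON object that holds its "api" and its "payload". carry_out: Moves the arm, as the interface text tells. Shifts and turns lie within -1 to 1; 1 stands for 20 mm of shift or 6 degrees of turn. Its arguments: {"type":"object","properties":{"plan":{"type":"array"},"jaw":{"type":"number"}},"required":["plan"]}

```bash
mkdir -p pics; cat > h.py <<'E'
import numpy as np, cv2
from cell import *
def world(s, u, v):
    z=s["z_map"][int(v),int(u)]; K=s["camera_matrix"]
    p=np.array([(u-K[0,2])/K[0,0]*z,(v-K[1,2])/K[1,1]*z,z,1]); return (s["T"]@p)[:3]
def cloud(s):
    K=s["camera_matrix"]; z=s["z_map"]; v,u=np.mgrid[:z.shape[0],:z.shape[1]]
    P=np.stack([(u-K[0,2])/K[0,0]*z,(v-K[1,2])/K[1,1]*z,z,np.ones_like(z)],-1)@s["T"].T
    P=P[...,:3]; P[z==0]=np.nan; return P
E
python3 - <<'E'
from h import *
o=get_obs(); print(o["clock"],o["ee_pos"],o["tcp_rot"],o["opening"])
for n in("scene","top"):
    s=snapshot(n); cv2.imwrite(f"pics/{n}0.png",s["img"]); print(n,s["T"][:3].round(2).tolist(), s["camera_matrix"].tolist())
    np.savez(f"{n}0.npz",**{k:s[k] for k in("img","z_map","camera_matrix","T")})
    for q in "bottle jar soap stick well_bottle well_jar well_soap well_stick pump_bottle open_jar".split():
        for b in boxes_of(s,q):
            u,v=b["at"][0]*512,b["at"][1]*384
            print(q,round(b["score"],2),int(u),int(v),world(s,u,v).round().tolist())
E
```

```text
0.0 [268.21323966 564.01829937 255.44640362] [-1.15395486e-04  2.20080809e-01  9.75481303e-01 -8.07703144e-04] 1.0005177400700536
scene [[0.41, 0.53, -0.74, 1418.18], [0.91, -0.24, 0.34, -481.77], [0.0, -0.81, -0.58, 774.2]] [[464.66841302491594, 0.0, 242.8132077497664], [0.0, 464.66841302491594, 197.17951681257867], [0.0, 0.0, 1.0]]
bottle 0.61 184 193 [448.0, -210.0, 73.0]
jar 0.88 104 231 [478.0, -429.0, 43.0]
jar 0.75 142 214 [447.0, -327.0, 42.0]
jar 0.59 123 193 [339.0, -350.0, 44.0]
soap 0.59 221 194 [433.0, -101.0, 29.0]
soap 0.51 195 177 [320.0, -138.0, 29.0]
soap 0.43 253 228 [651.0, -108.0, 73.0]
stick 0.89 210 246 [645.0, -214.0, 50.0]
stick 0.25 183 193 [439.0, -211.0, 69.0]
well_bottle 0.73 304 185 [462.0, 150.0, 8.0]
well_soap 0.9 328 175 [443.0, 244.0, 8.0]
well_stick 0.71 330 207 [584.0, 160.0, 8.0]
open_jar 0.98 169 268 [664.0, -321.0, 39.0]
top [[0.0, -1.0, 0.08, 406.28], [-1.0, -0.01, -0.04, -46.76], [0.05, -0.08, -1.0, 841.75]] [[350.7022303658922, 0.0, 252.48934720557432], [0.0, 350.7022303658922, 186.9075187413501], [0.0, 0.0, 1.0]]
bottle 0.88 302 206 [423.0, -189.0, 90.0]
bottle 0.43 118 190 [460.0, 231.0, 8.0]
jar 0.92 397 192 [457.0, -420.0, 44.0]
jar 0.87 361 248 [329.0, -332.0, 45.0]
jar 0.78 354 202 [432.0, -318.0, 45.0]
jar 0.36 346 120 [638.0, -317.0, 2.0]
soap 0.74 252 203 [430.0, -83.0, 33.0]
soap 0.66 285 247 [328.0, -159.0, 31.0]
stick 0.7 306 116 [624.0, -200.0, 82.0]
well_bottle 0.86 160 179 [487.0, 133.0, 9.0]
well_jar 0.58 107 148 [557.0, 257.0, 11.0]
well_soap 0.9 118 189 [463.0, 232.0, 8.0]
well_stick 0.71 145 140 [579.0, 171.0, 9.0]
pump_bottle 0.72 255 115 [624.0, -87.0, 84.0]
open_jar 0.75 343 120 [636.0, -309.0, 3.0]
open_jar 0.61 116 190 [459.0, 235.0, 10.0]
```

```bash
python3 - <<'E'
import cv2
for n in("scene","top"):
    i=cv2.imread(f"pics/{n}0.png"); cv2.imwrite(f"pics/{n}0b.png",cv2.resize(i,(800,600),interpolation=cv2.INTER_CUBIC))
E
```

```text
(no output)
```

View pics/top0b.png

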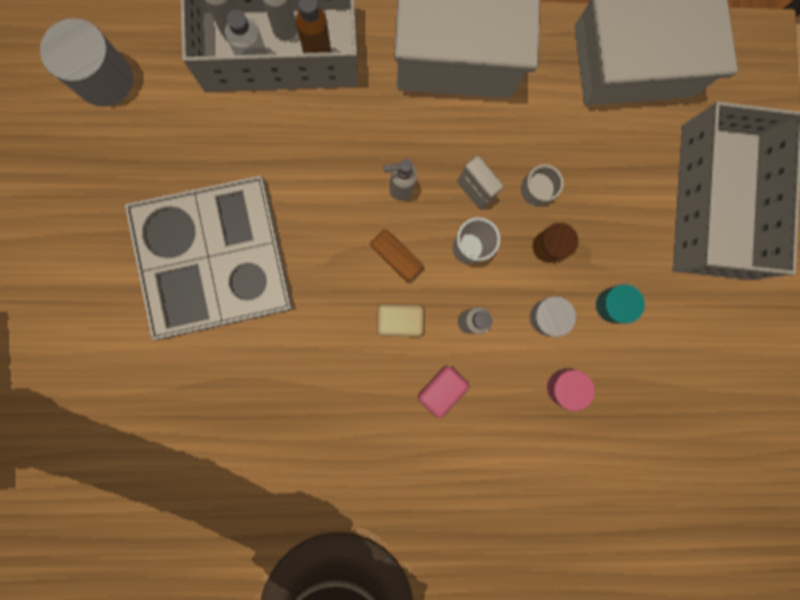

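View pics/scene0b.png

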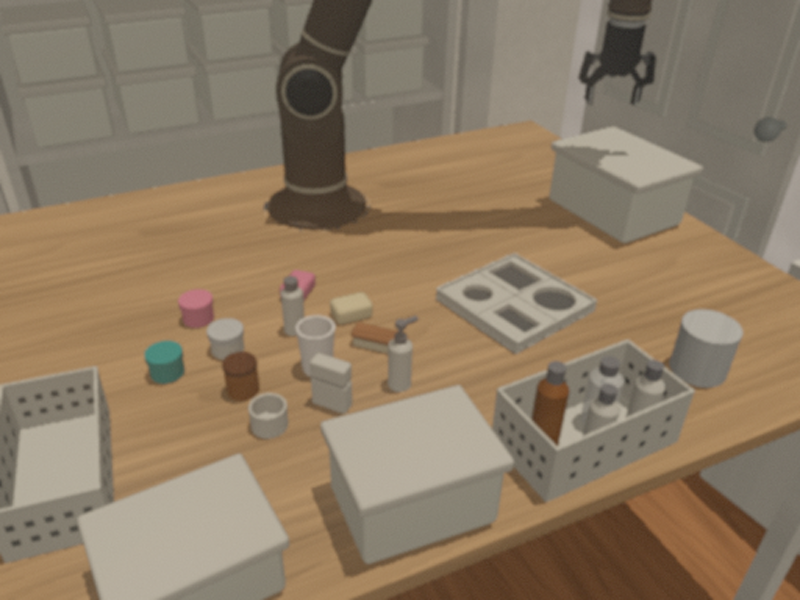

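The top view (800x600) shows the bottle with a plain cap at (478,320), next to the pump bottle with its spout at (403,180). The white lidded jar is at (554,316); the other round ones are the open jar (545,185), a pink lid (572,390), a teal lid (622,304) and a brown jar (556,242). The cream soap is at (400,320), with a pink look-alike at (443,391). The stick is at (481,182) and the tray around (210,258). I'll measure these next and check the candidates in a single crop.

```bash
python3 - <<'E'
from h import *
s=dict(np.load("top0.npz")); P=cloud(s)
print("table z", np.nanmedian(P[230:260,330:345,2]), np.nanmedian(P[180:200,200:220,2]))
def obj(n,c,r,z0,z1):
    d=np.hypot(P[...,0]-c[0],P[...,1]-c[1]); m=(d<r)&(P[...,2]>z0)&(P[...,2]<z1)
    p=P[m]; rect=cv2.minAreaRect(p[:,:2].astype(np.float32)); (cc,rad)=cv2.minEnclosingCircle(p[:,:2].astype(np.float32))
    print(n,len(p),"z",np.median(p[:,2]).round(1),"mean",p[:,:2].mean(0).round(1),"rect",np.round(rect[0],1),np.round(rect[1],1),round(rect[2],1),"circ",np.round(cc,1),round(rad,1))
obj("bottle",(423,-189),45,98,115)
obj("bottlebody",(423,-189),45,60,88)
obj("jar",(432,-318),45,38,55)
obj("soap",(430,-83),55,25,42)
obj("stick",(624,-200),50,76,95)
obj("pump",(624,-87),60,60,140)
obj("open",(636,-312),50,34,50)
obj("cup",(520,-200),60,60,140)
obj("brown",(520,-320),50,30,80)
obj("brush",(500,-80),60,12,60)
# tray
m=(P[...,2]>15)&(P[...,2]<40)&(P[...,1]>50)&(P[...,1]<340)&(P[...,0]>370)&(P[...,0]<680)
n,l,st,_=cv2.connectedComponentsWithStats(m.astype(np.uint8)); k=1+st[1:,4].argmax()
print("tray",st[k],cv2.minAreaRect(P[l==k][:,:2].astype(np.float32)),np.median(P[l==k][:,2]))
mm=(P[...,2]<15)&(P[...,2]>4)
n,l,st,_=cv2.connectedComponentsWithStats(mm.astype(np.uint8))
for i in range(1,n):
    if st[i,4]>80 and st[i,0]<200 and st[i,0]+st[i,2]<200 and st[i,1]>100:
        p=P[l==i]; print(st[i],p.mean(0).round(1),cv2.minAreaRect(p[:,:2].astype(np.float32)))
i=s["img"][90:270,235:415]; cv2.imwrite("pics/crop1.png",cv2.resize(i,(600,600),interpolation=cv2.INTER_CUBIC))
E
```

```text
table z -0.7817425609346174 -0.9527989317545575
bottle 109 z 105.1 mean [ 427.5 -198.3] rect [ 427.5 -198.9] [23.6 21.3] 89.7 circ [ 427.5 -199. ] 12.3
bottlebody 131 z 81.4 mean [ 427.  -192.7] rect [ 428.1 -198.2] [35.2 35.9] 1.6 circ [ 427.4 -199. ] 19.0
jar 522 z 44.0 mean [ 434.9 -319.6] rect [ 435.7 -320.7] [57.8 58.3] 0.4 circ [ 435.3 -320.6] 30.2
soap 569 z 30.5 mean [428.4 -91.2] rect [429.1 -90.5] [46.5 67.5] 0.1 circ [429.1 -91.1] 38.0
stick 313 z 83.8 mean [ 631.6 -206.6] rect [ 633.1 -207.5] [59.9 26.9] 39.3 circ [ 632.7 -207.9] 30.6
pump 295 z 89.4 mean [627.9 -89.5] rect [627.1 -88.9] [26.7 47.7] 16.8 circ [631.9 -87.5] 23.8
open 141 z 38.4 mean [ 636.8 -309.8] rect [ 637.  -308.9] [54.4 54.8] 36.3 circ [ 637.  -309.2] 28.7
cup 275 z 82.1 mean [ 544.5 -201.2] rect [ 542.2 -198.1] [59.2 60.4] 45.7 circ [ 542.5 -198. ] 30.8
brown 472 z 57.9 mean [ 544.1 -321.3] rect [ 544.5 -323.8] [51.2 50.1] 89.2 circ [ 546.5 -324.2] 27.4
brush 622 z 28.8 mean [512.  -85.1] rect [500.5 -88.7] [118.4  73.4] 7.4 circ [499.8 -79.5] 59.6
tray [  80  112  107  105 5011] ((521.7870483398438, 195.30821228027344), (206.68185424804688, 206.85397338867188), 13.378469467163086) 21.06561045737226
[138 122  24  35 564] [582.3 160.7   9.6] ((581.7171020507812, 160.16578674316406), (76.42265319824219, 40.588409423828125), 12.960652351379395)
[ 92 132  33  33 845] [559.6 257.4   9.5] ((559.1611328125, 257.0423583984375), (74.30557250976562, 74.8243179321289), 19.35946273803711)
[100 169  34  41 981] [463.1 234.5   9.4] ((463.2410888671875, 233.97308349609375), (83.84516906738281, 62.846168518066406), 13.158724784851074)
[147 168  24  24 437] [486.  138.    9.4] ((485.8572998046875, 137.73455810546875), (54.099151611328125, 53.08070373535156), 45.00834655761719)
```

View pics/crop1.png

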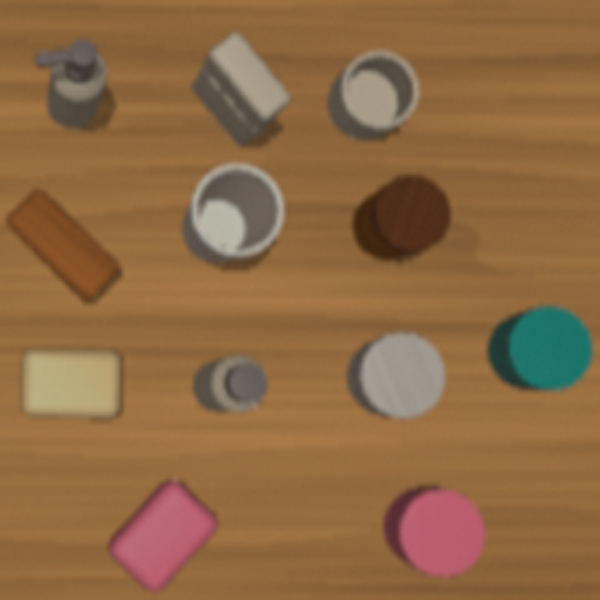

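Each crop position matches its target. Lidded jar: aluminium lid at (402,375), with 60 mm and z 44 measured. Bottle: round cap at (245,382), z 105. Cream soap (72,384). Stick (240,90), z 84. The pump bottle (75,80) and open jar (378,92) stay put. I'll do the soap first.

>>> {"api": "carry_out", "payload": {"plan": [[-0.6, -0.8, 0, 0, 0, 1], [-0.7, -0.7, 0, 0, 0, 1], [-0.8, -0.6, 0, 0, 0, 1], [-0.8, -0.5, 0, 0, 0, 1], [-0.9, -0.5, 0, 0, 0, 1]], "jaw": 0.2}}

```text
clock: 1.52
ee_pos: [291.5, 467.2, 256.3]
tcp_rot: [-0.0, 0.467, 0.884, 0.0]
wrist_force: [0.1, 0.3, -0.2]
opening: 0.801
grip_force: 0.0
```

>>> {"api": "carry_out", "payload": {"plan": [[-0.9, -0.4, 0, 0, 0, 1], [-1, -0.3, 0, 0, 0, 1], [-1, -0.1, 0, 0, 0, 1], [-1, 0, 0, 0, 0, 1], [-1, 0.1, 0, 0, 0, 1]]}}

```text
clock: 1.93
ee_pos: [316.5, 369.5, 256.5]
tcp_rot: [-0.0, 0.68, 0.733, 0.0]
wrist_force: [-0.3, -0.3, -0.5]
opening: 0.798
grip_force: 0.0
```

>>> {"api": "carry_out", "payload": {"plan": [[-1, 0.2, 0, 0, 0, 0.7], [-1, 0.2, 0, 0, 0, 0], [-1, 0.2, 0, 0, 0, 0], [-1, 0.2, 0, 0, 0, 0], [-1, 0.2, 0, 0, 0, 0]]}}

```text
clock: 2.35
ee_pos: [338.6, 270.0, 256.5]
tcp_rot: [-0.0, 0.705, 0.709, 0.0]
wrist_force: [0.3, -0.2, -0.6]
opening: 0.802
grip_force: 0.0
```

>>> {"api": "carry_out", "payload": {"plan": [[-1, 0.2, 0, 0, 0, 0], [-1, 0.2, 0, 0, 0, 0], [-1, 0.2, 0, 0, 0, 0], [-1, 0.2, 0, 0, 0, 0], [-1, 0.2, 0, 0, 0, 0]]}}

```text
clock: 2.77
ee_pos: [359.2, 170.1, 256.5]
tcp_rot: [-0.0, 0.705, 0.709, 0.0]
wrist_force: [-0.2, -0.3, -0.7]
opening: 0.798
grip_force: 0.0
```

>>> {"api": "carry_out", "payload": {"plan": [[-1, 0.2, 0, 0, 0, 0], [-1, 0.2, 0, 0, 0, 0], [-1, 0.2, 0, 0, 0, 0], [-1, 0.2, 0, 0, 0, 0], [0, 0, 0, 0, 0, 0]]}}

```text
clock: 3.18
ee_pos: [376.1, 87.8, 256.6]
tcp_rot: [0.0, 0.706, 0.708, 0.0]
wrist_force: [0.2, -0.4, -0.1]
opening: 0.8
grip_force: 0.0
```

>>> {"api": "carry_out", "payload": {"plan": [[-1, 0.3, 0.5, 0, 0, 0], [-1, 0.3, 0.5, 0, 0, 0], [-1, 0.3, 0.5, 0, 0, 0], [-1, 0.3, 0.5, 0, 0, 0], [-1, 0.3, 0.5, 0, 0, 0]]}}

```text
clock: 3.6
ee_pos: [406.6, -9.0, 206.1]
tcp_rot: [0.0, 0.705, 0.71, 0.001]
wrist_force: [-1.7, 0.8, -0.5]
opening: 0.8
grip_force: 0.0
```

>>> {"api": "carry_out", "payload": {"plan": [[-1, 0.3, 1, 0, 0, 0], [-1, 0.3, 1, 0, 0, 0], [-1, 0.3, 1, 0, 0, 0], [-1, 0.3, 1, 0, 0, 0], [0, 0, 1, 0, 0, 0]]}}

```text
clock: 4.02
ee_pos: [432.3, -91.6, 105.7]
tcp_rot: [0.002, 0.706, 0.708, 0.0]
wrist_force: [0.2, 1.0, 0.6]
opening: 0.793
grip_force: 0.0
```

>>> {"api": "carry_out", "payload": {"plan": [[0, 0, 0, 0, 0, 0], [0, 0, 0, 0, 0, 0]]}}

```text
clock: 4.18
ee_pos: [430.1, -88.3, 105.8]
tcp_rot: [-0.001, 0.705, 0.709, -0.001]
wrist_force: [-0.0, 0.6, -0.4]
opening: 0.8
grip_force: 0.0
```

```bash
python3 - <<'E'
from h import *
s=snapshot("wrist"); print(get_obs()["ee_pos"], s["camera_matrix"].tolist(), s["T"].round(2).tolist())
for b in boxes_of(s,"soap"): print(b)
cv2.imwrite("pics/w1.png",s["img"])
E
```

```text
[430.75790812 -88.02360973 106.62131795] [[297.3186396354542, 0.0, 256.05317256941703], [0.0, 297.3186396354542, 188.81344700509524], [0.0, 0.0, 1.0]] [[1.0, 0.01, -0.0, 429.18], [0.01, -0.95, -0.31, -7.85], [-0.0, 0.31, -0.95, 224.17], [0.0, 0.0, 0.0, 1.0]]
{'at': [0.4895, 0.5354], 'score': 0.94}
{'at': [0.2393, 0.6846], 'score': 0.74}
```

View pics/w1.png

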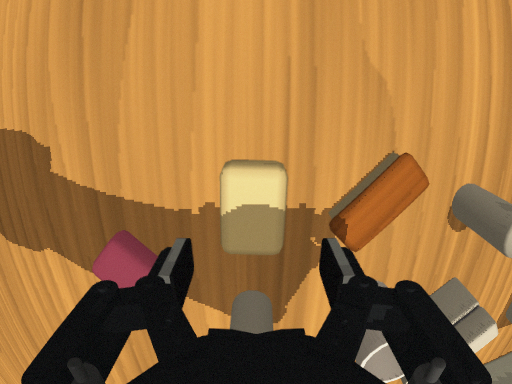

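The wrist view shows the soap at (253,207), centred between the jaws (midline column 256). The brush tip near (345,245) clears the right finger.

>>> {"api": "carry_out", "payload": {"plan": [[-0.15, -0.05, 0.5, 0, 0, 0], [0, 0, 0.8, 0, 0, 0], [0, 0, 0.8, 0, 0, 0], [0, 0, 0.8, 0, 0, 0], [0, 0, 0.6, 0, 0, 0]], "jaw": 0.28}}

```text
clock: 4.7
ee_pos: [430.8, -90.3, 36.7]
tcp_rot: [0.0, 0.704, 0.71, 0.001]
wrist_force: [0.5, -0.3, 0.1]
opening: 0.721
grip_force: 0.0
```

>>> {"api": "carry_out", "payload": {"plan": [[0, 0, 0, 0, 0, 0], [0, 0, 0, 0, 0, 0], [0, 0, 0, 0, 0, 0], [0, 0, 0, 0, 0, 0], [0, 0, 0, 0, 0, 0]], "jaw": 1}}

```text
clock: 5.12
ee_pos: [430.5, -91.3, 37.2]
tcp_rot: [0.001, 0.705, 0.71, 0.001]
wrist_force: [-0.4, 0.2, -1.2]
opening: 0.547
grip_force: 62.3
```

>>> {"api": "carry_out", "payload": {"plan": [[0, 0, 0, 0, 0, 0], [0, 0, 0, 0, 0, 0]]}}

```text
clock: 5.28
ee_pos: [430.1, -91.4, 36.7]
tcp_rot: [0.0, 0.705, 0.709, 0.0]
wrist_force: [-0.3, -0.6, 4.9]
opening: 0.548
grip_force: 63.1
```

>>> {"api": "carry_out", "payload": {"plan": [[0, 0, -0.5, 0, 0, 0], [0, 0, -0.8, 0, 0, 0], [0, 0, -1, 0, 0, 1], [0, 0, -1, 0, 0, 1], [0, 0, -1, 0, 0, 1]]}}

```text
clock: 5.7
ee_pos: [429.3, -91.7, 123.6]
tcp_rot: [-0.0, 0.809, 0.588, -0.0]
wrist_force: [0.5, 0.2, -0.6]
opening: 0.546
grip_force: 62.3
```

>>> {"api": "carry_out", "payload": {"plan": [[0, 0, -0.7, 0, 0, 1], [0, 0, 0, 0, 0, 1], [0, 0, 0, 0, 0, 1], [0, 0, 0, 0, 0, 1], [0, 0, 0, 0, 0, 1]]}}

```text
clock: 6.12
ee_pos: [429.6, -91.4, 137.0]
tcp_rot: [-0.0, 0.933, 0.359, 0.0]
wrist_force: [-0.1, -1.2, -1.7]
opening: 0.548
grip_force: 62.3
```

>>> {"api": "carry_out", "payload": {"plan": [[0, 0, 0, 0, 0, 1], [0, 0, 0, 0, 0, 1], [0, 0, 0, 0, 0, 1], [0, 0, 0, 0, 0, 1], [0, 0, 0, 0, 0, 0.85]]}}

```text
clock: 6.53
ee_pos: [429.6, -91.4, 136.8]
tcp_rot: [-0.0, 0.994, 0.113, 0.0]
wrist_force: [0.4, 0.0, -1.5]
opening: 0.547
grip_force: 62.3
```

>>> {"api": "carry_out", "payload": {"plan": [[0.3, -1, 0, 0, 0, 0], [0.3, -1, 0, 0, 0, 0], [0.3, -1, 0, 0, 0, 0], [0.3, -1, 0, 0, 0, 0], [0.3, -1, 0, 0, 0, 0]]}}

```text
clock: 6.95
ee_pos: [435.7, 13.7, 136.8]
tcp_rot: [-0.0, 0.993, 0.115, -0.0]
wrist_force: [-0.6, -0.8, -0.7]
opening: 0.546
grip_force: 62.3
```

>>> {"api": "carry_out", "payload": {"plan": [[0.3, -1, 0, 0, 0, 0], [0.3, -1, 0, 0, 0, 0], [0.3, -1, 0, 0, 0, 0], [0.3, -1, 0, 0, 0, 0], [0.3, -1, 0, 0, 0, 0]]}}

```text
clock: 7.37
ee_pos: [441.9, 118.0, 136.9]
tcp_rot: [-0.0, 0.993, 0.115, -0.0]
wrist_force: [1.2, 0.2, -1.0]
opening: 0.546
grip_force: 62.3
```

>>> {"api": "carry_out", "payload": {"plan": [[0.3, -1, 0, 0, 0, 0], [0.4, -1, 0, 0, 0, 0], [0.4, -1, 0, 0, 0, 0], [0.4, -1, 0, 0, 0, 0], [0.4, -1, 0, 0, 0, 0]]}}

```text
clock: 7.78
ee_pos: [456.0, 224.1, 136.9]
tcp_rot: [-0.0, 0.993, 0.116, -0.0]
wrist_force: [0.7, -0.4, -2.2]
opening: 0.547
grip_force: 62.3
```

>>> {"api": "carry_out", "payload": {"plan": [[0, 0, 0, 0, 0, 0], [0, 0, 0, 0, 0, 0]]}}

```text
clock: 7.95
ee_pos: [456.0, 224.0, 136.6]
tcp_rot: [0.0, 0.993, 0.117, -0.0]
wrist_force: [-0.5, -0.5, -1.3]
opening: 0.542
grip_force: 62.4
```

```bash
cat >> h.py <<'E'
def togo(x,y,z,th):
    o=get_obs(); p=o["ee_pos"]; q=o["tcp_rot"]; t=2*np.degrees(np.arctan2(q[2],q[1]))-90; t=(t+180)%360-180
    a=np.radians(t); d=np.array([x,y])-p[:2]; dt=(t-th+90)%180-90
    print("clock %.1f pos %s theta %.1f | units: x %.2f y %.2f z %.2f turn %.2f"%(o["clock"],p.round(1),t,d@[-np.sin(a),np.cos(a)]/20,d@[np.cos(a),np.sin(a)]/20,(p[2]-z)/20,dt/6),"open %.2f F %s j7 %.2f"%(o["opening"],np.round(o["wrist_force"],1),o["joint_positions"][6]))
E
python3 - <<'E'
from h import *
togo(463,233.5,47,-76.9)
s=snapshot("wrist"); cv2.imwrite("pics/w2.png",s["img"])
E
```

```text
clock 8.0 pos [456.  224.  136.6] theta -76.6 | units: x 0.45 y -0.38 z 4.48 turn 0.05 open 0.54 F [-0.5 -0.5 -1.3] j7 -1.28
```

View pics/w2.png

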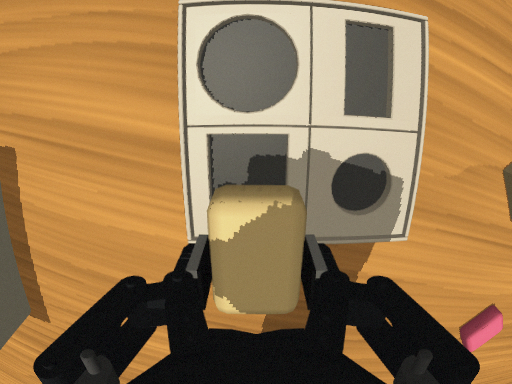

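The wrist view shows the soap at (256,250), square with its rectangular well (250,160). I'll lower it now.

>>> {"api": "carry_out", "payload": {"plan": [[0.45, -0.4, 0.8, 0, 0, 0.05], [0, 0, 1, 0, 0, 0], [0, 0, 1, 0, 0, 0], [0, 0, 0.8, 0, 0, 0], [0, 0, 0.5, 0, 0, 0]]}}

```text
clock: 8.42
ee_pos: [462.5, 231.4, 53.2]
tcp_rot: [0.0, 0.994, 0.112, -0.001]
wrist_force: [-0.6, -0.2, -1.2]
opening: 0.546
grip_force: 62.4
```

>>> {"api": "carry_out", "payload": {"plan": [[0, 0, 0.2, 0, 0, 0], [0, 0, 0.15, 0, 0, 0], [0, 0, 0, 0, 0, 0]]}}

```text
clock: 8.67
ee_pos: [463.5, 232.4, 47.6]
tcp_rot: [-0.0, 0.994, 0.113, 0.0]
wrist_force: [0.8, -1.0, -0.7]
opening: 0.55
grip_force: 62.4
```

>>> {"api": "carry_out", "payload": {"plan": [[0, 0, 0, 0, 0, 0], [0, 0, 0, 0, 0, 0], [0, 0, -0.5, 0, 0, 0], [0, 0, -1, 0, 0, 0], [0, 0, -1, 0, 0, 0]], "jaw": 0.3}}

```text
clock: 9.08
ee_pos: [463.1, 232.5, 98.6]
tcp_rot: [0.0, 0.994, 0.113, -0.0]
wrist_force: [0.7, 0.5, 0.4]
opening: 0.696
grip_force: 0.0
```

>>> {"api": "carry_out", "payload": {"plan": [[-0.3, 1, -0.8, 0, 0, 0], [-0.3, 1, -0.8, 0, 0, 0], [-0.3, 1, -0.8, 0, 0, 0], [-0.3, 1, -0.8, 0, 0, 0], [-0.3, 1, -0.8, 0, 0, 0]], "jaw": 0.05}}

```text
clock: 9.5
ee_pos: [456.3, 127.5, 178.9]
tcp_rot: [-0.0, 0.994, 0.113, 0.0]
wrist_force: [-0.2, 0.1, 0.8]
opening: 0.949
grip_force: 0.0
```

>>> {"api": "carry_out", "payload": {"plan": [[-0.3, 1, 0, 0, 0, 0], [-0.3, 1, 0, 0, 0, 0], [-0.3, 1, 0, 0, 0, 0], [-0.3, 1, 0, 0, 0, 0], [-0.3, 1, 0, 0, 0, 0]]}}

```text
clock: 9.92
ee_pos: [449.5, 23.4, 178.2]
tcp_rot: [-0.001, 0.994, 0.113, 0.0]
wrist_force: [-0.1, 0.3, 0.2]
opening: 0.949
grip_force: 0.0
```

>>> {"api": "carry_out", "payload": {"plan": [[-0.3, 1, 0, 0, 0, 0], [-0.3, 1, 0, 0, 0, 0], [-0.3, 1, 0, 0, 0, 0], [-0.3, 1, 0, 0, 0, 0], [-0.3, 1, 0, 0, 0, 0]]}}

```text
clock: 10.33
ee_pos: [442.8, -80.8, 178.2]
tcp_rot: [-0.0, 0.994, 0.113, 0.001]
wrist_force: [0.4, -0.4, -0.2]
opening: 0.951
grip_force: 0.0
```

>>> {"api": "carry_out", "payload": {"plan": [[-0.3, 1, 0, 0, 0, 0], [-0.3, 1, 0, 0, 0, 0], [-0.3, 1, 0, 0, 0, 0], [-0.3, 1, 0, 0, 0, 0], [-0.3, 1, 0, 0, 0, 0]]}}

```text
clock: 10.75
ee_pos: [435.9, -185.1, 178.2]
tcp_rot: [-0.0, 0.994, 0.113, 0.001]
wrist_force: [-0.1, -0.4, -0.1]
opening: 0.95
grip_force: 0.0
```

>>> {"api": "carry_out", "payload": {"plan": [[-0.3, 1, 0, 0, 0, 0], [-0.3, 1, 0, 0, 0, 0], [-0.3, 1, 0, 0, 0, 0], [-0.3, 1, 0, 0, 0, 0], [0, 0, 0, 0, 0, 0]]}}

```text
clock: 11.17
ee_pos: [429.8, -271.6, 178.9]
tcp_rot: [0.002, 0.994, 0.111, 0.001]
wrist_force: [-0.3, -0.8, 0.2]
opening: 0.951
grip_force: 0.0
```

```bash
python3 - <<'E'
from h import *
togo(435.3,-320.6,40,-77)
s=snapshot("wrist"); cv2.imwrite("pics/w3.png",s["img"])
t=snapshot("top"); P=cloud(t)
d=np.hypot(P[...,0]-463,P[...,1]-233.5); m=(d<45)&(P[...,2]>32)&(P[...,2]<60); p=P[m]
print("soap",np.median(p[:,2]),cv2.minAreaRect(p[:,:2].astype(np.float32)))
E
```

```text
clock 11.2 pos [ 429.8 -271.6  178.9] theta -77.3 | units: x -0.27 y 2.45 z 6.95 turn -0.05 open 0.95 F [-0.3 -0.8  0.2] j7 -0.38
soap 40.28378074231006 ((464.4217224121094, 231.36636352539062), (69.62725830078125, 47.80689239501953), 12.655706405639648)
```

View pics/w3.png

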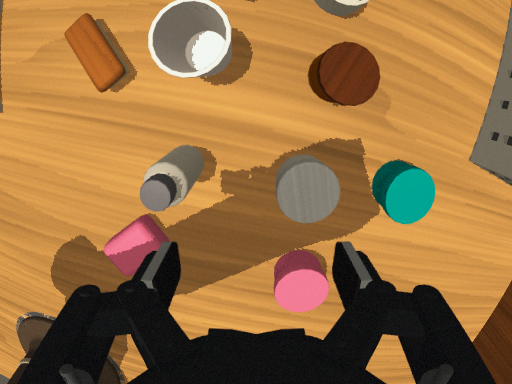

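The soap sits flat and centred in its well. The wrist view shows the lidded jar at (308,190), the teal look-alike at (404,192) with about 31 mm of gap, and the pink one at (300,280). I'll use a jaw of 0.15.

>>> {"api": "carry_out", "payload": {"plan": [[-0.1, 0.8, 0, 0, 0, 0], [-0.1, 0.8, 0.5, 0, 0, 0], [-0.05, 0.85, 1, 0, 0, 0], [0, 0, 1, 0, 0, 0], [0, 0, 1, 0, 0, 0]], "jaw": 0.15}}

```text
clock: 11.68
ee_pos: [437.3, -315.9, 107.0]
tcp_rot: [0.0, 0.994, 0.113, 0.0]
wrist_force: [0.2, 0.7, -0.5]
opening: 0.852
grip_force: 0.0
```

```bash
python3 - <<'E'
from h import *
togo(435.3,-320.6,40,-77)
E
```

```text
clock 11.7 pos [ 437.3 -315.9  107. ] theta -77.0 | units: x -0.15 y 0.21 z 3.35 turn -0.00 open 0.85 F [ 0.2  0.7 -0.5] j7 -0.22
```

>>> {"api": "carry_out", "payload": {"plan": [[-0.15, 0.2, 0.5, 0, 0, 0], [0, 0, 0.8, 0, 0, 0], [0, 0, 0.8, 0, 0, 0], [0, 0, 0.8, 0, 0, 0], [0, 0, 0.45, 0, 0, 0]]}}

```text
clock: 12.1
ee_pos: [434.8, -319.6, 39.4]
tcp_rot: [-0.0, 0.994, 0.114, -0.0]
wrist_force: [-0.1, 0.0, 0.1]
opening: 0.854
grip_force: 0.0
```

>>> {"api": "carry_out", "payload": {"plan": [[0, 0, 0, 0, 0, 0], [0, 0, 0, 0, 0, 0], [0, 0, 0, 0, 0, 0], [0, 0, 0, 0, 0, 0], [0, 0, 0, 0, 0, 0]], "jaw": 1}}

```text
clock: 12.52
ee_pos: [435.2, -320.8, 41.0]
tcp_rot: [0.0, 0.994, 0.113, 0.001]
wrist_force: [-0.3, 0.2, -1.4]
opening: 0.686
grip_force: 64.2
```

```bash
python3 - <<'E'
from h import *
togo(435.3,-320.6,40,-77)
E
```

```text
clock 12.5 pos [ 435.2 -320.8   41. ] theta -77.0 | units: x 0.01 y -0.01 z 0.05 turn -0.00 open 0.69 F [-0.3  0.2 -1.4] j7 -0.13
```

>>> {"api": "carry_out", "payload": {"plan": [[0, 0, -0.5, 0, 0, 0], [0, 0, -1, 0, 0, 0], [0, 0, -1, 0, 0, 0], [0, 0, -1, 0, 0, 0], [0, 0, -1, 0, 0, 0]]}}

```text
clock: 12.93
ee_pos: [434.5, -320.8, 132.0]
tcp_rot: [0.0, 0.994, 0.113, 0.0]
wrist_force: [1.5, 0.6, -1.0]
opening: 0.684
grip_force: 64.5
```

>>> {"api": "carry_out", "payload": {"plan": [[0.4, -1, -1, 0, 0, 0], [0.5, -1, -1, 0, 0, 0], [0.5, -1, -1, 0, 0, 0], [0.5, -1, 0, 0, 0, 0], [0.5, -1, 0, 0, 0, 0]]}}

```text
clock: 13.35
ee_pos: [459.7, -211.9, 192.2]
tcp_rot: [0.0, 0.994, 0.113, 0.001]
wrist_force: [0.4, -0.3, -2.0]
opening: 0.684
grip_force: 64.6
```

>>> {"api": "carry_out", "payload": {"plan": [[0.4, -1, 0, 0, 0, 0], [0.5, -1, 0, 0, 0, 0], [0.5, -1, 0, 0, 0, 0], [0.5, -1, 0, 0, 0, 0], [0.4, -1, 0, 0, 0, 0]]}}

```text
clock: 13.77
ee_pos: [481.7, -103.6, 191.1]
tcp_rot: [-0.0, 0.994, 0.113, 0.0]
wrist_force: [1.0, 0.1, -0.9]
opening: 0.684
grip_force: 64.6
```

>>> {"api": "carry_out", "payload": {"plan": [[0.4, -1, 0, 0, 0, 0], [0.5, -1, 0, 0, 0, 0], [0.5, -1, 0, 0, 0, 0], [0.5, -1, 0, 0, 0, 0], [0.4, -1, 0, 0, 0, 0]]}}

```text
clock: 14.18
ee_pos: [504.1, 4.2, 191.2]
tcp_rot: [-0.0, 0.994, 0.113, 0.0]
wrist_force: [0.4, -0.7, -1.6]
opening: 0.68
grip_force: 64.6
```

>>> {"api": "carry_out", "payload": {"plan": [[0.4, -1, 0, 0, 0, 0], [0.5, -1, 0, 0, 0, 0], [0.5, -1, 0, 0, 0, 0], [0.5, -1, 0, 0, 0, 0], [0.4, -1, 0, 0, 0, 0]]}}

```text
clock: 14.6
ee_pos: [526.5, 111.9, 191.2]
tcp_rot: [-0.0, 0.994, 0.113, 0.0]
wrist_force: [0.3, -1.0, -0.8]
opening: 0.68
grip_force: 64.6
```

>>> {"api": "carry_out", "payload": {"plan": [[0.4, -1, 0.5, 0, 0, 0], [0.5, -1, 0.5, 0, 0, 0], [0.5, -1, 0.5, 0, 0, 0], [0.5, -1, 0.5, 0, 0, 0], [0.4, -1, 0.5, 0, 0, 0]]}}

```text
clock: 15.02
ee_pos: [549.0, 219.8, 140.8]
tcp_rot: [-0.0, 0.994, 0.113, 0.0]
wrist_force: [-0.0, -0.8, -1.3]
opening: 0.685
grip_force: 64.6
```

>>> {"api": "carry_out", "payload": {"plan": [[0.5, -0.9, 0.5, 0, 0, 0], [0.5, -0.8, 0.5, 0, 0, 0], [0, 0, 0.5, 0, 0, 0], [0, 0, 0, 0, 0, 0], [0, 0, 0, 0, 0, 0]]}}

```text
clock: 15.43
ee_pos: [560.1, 255.2, 110.6]
tcp_rot: [0.001, 0.994, 0.113, -0.0]
wrist_force: [0.8, -0.9, -0.2]
opening: 0.681
grip_force: 64.6
```

```bash
python3 - <<'E'
from h import *
togo(559,256,51,-77)
E
```

```text
clock 15.4 pos [560.1 255.2 110.6] theta -77.1 | units: x -0.05 y -0.05 z 2.98 turn -0.01 open 0.68 F [ 0.8 -0.9 -0.2] j7 -1.25
```

>>> {"api": "carry_out", "payload": {"plan": [[0, 0, 0.8, 0, 0, 0], [0, 0, 0.8, 0, 0, 0], [0, 0, 0.7, 0, 0, 0], [0, 0, 0.4, 0, 0, 0], [0, 0, 0.25, 0, 0, 0]]}}

```text
clock: 15.85
ee_pos: [560.3, 255.5, 50.8]
tcp_rot: [0.0, 0.994, 0.112, -0.0]
wrist_force: [-0.2, 0.7, -1.0]
opening: 0.683
grip_force: 64.6
```

>>> {"api": "carry_out", "payload": {"plan": [[0, 0, 0, 0, 0, 0], [0, 0, 0, 0, 0, 0]]}}

```text
clock: 16.02
ee_pos: [560.8, 255.9, 51.7]
tcp_rot: [0.0, 0.994, 0.113, 0.0]
wrist_force: [-0.6, 0.0, -0.9]
opening: 0.683
grip_force: 64.6
```

>>> {"api": "carry_out", "payload": {"plan": [[0, 0, 0, 0, 0, 0], [0, 0, 0, 0, 0, 0], [0, 0, -0.4, 0, 0, 0], [0, 0, -1, 0, 0, 0], [0, 0, -1, 0, 0, 0]], "jaw": 0.15}}

```text
clock: 16.43
ee_pos: [560.2, 256.0, 100.2]
tcp_rot: [0.0, 0.994, 0.113, -0.0]
wrist_force: [0.3, -0.6, 0.1]
opening: 0.845
grip_force: 0.0
```

>>> {"api": "carry_out", "payload": {"plan": [[0, 0, -1, 0, 0, -1], [0, 0, -1, 0, 0, -1], [0, 0, -1, 0, 0, -1], [0, 0, -0.5, 0, 0, -1], [0, 0, 0, 0, 0, -0.4]], "jaw": 0.3}}

```text
clock: 16.85
ee_pos: [562.1, 256.3, 173.2]
tcp_rot: [-0.001, 0.941, 0.339, 0.003]
wrist_force: [-0.8, -0.4, -1.0]
opening: 0.7
grip_force: 0.0
```

```bash
python3 - <<'E'
from h import *
togo(633,-207.7,170,-50.7)
t=snapshot("top"); P=cloud(t)
d=np.hypot(P[...,0]-559,P[...,1]-256); m=(d<45)&(P[...,2]>42)&(P[...,2]<70); p=P[m]
print("jar",len(p),np.median(p[:,2]),np.ptp(p[:,2]),cv2.minEnclosingCircle(p[:,:2].astype(np.float32)))
E
```

```text
clock 16.9 pos [562.1 256.3 173.2] theta -50.3 | units: x -12.09 y 20.12 z 0.16 turn 0.06 open 0.70 F [-0.8 -0.4 -1. ] j7 -0.91
jar 600 53.762719814745594 16.47122691527136 ((561.41552734375, 254.74818420410156), 30.045387268066406)
```

The jar sits flat (lid top 54 mm, about 2.5 mm off centre). Next is the stick; the path passes over the pump bottle with at least 40 mm clearance.

>>> {"api": "carry_out", "payload": {"plan": [[-0.6, 1, -0.3, 0, 0, 0], [-0.6, 1, -0.3, 0, 0, 0], [-0.6, 1, -0.3, 0, 0, 0], [-0.6, 1, -0.1, 0, 0, 0], [-0.6, 1, 0, 0, 0, 0]], "jaw": 0.4}}

```text
clock: 17.32
ee_pos: [577.8, 139.7, 190.4]
tcp_rot: [-0.0, 0.942, 0.336, 0.001]
wrist_force: [0.4, 0.2, -0.2]
opening: 0.603
grip_force: 0.0
```

>>> {"api": "carry_out", "payload": {"plan": [[-0.6, 1, 0, 0, 0, 0], [-0.6, 1, 0, 0, 0, 0], [-0.6, 1, 0, 0, 0, 0], [-0.6, 1, 0, 0, 0, 0], [-0.6, 1, 0, 0, 0, 0]]}}

```text
clock: 17.73
ee_pos: [594.5, 24.3, 189.7]
tcp_rot: [-0.0, 0.942, 0.336, 0.0]
wrist_force: [0.5, 0.0, 0.1]
opening: 0.601
grip_force: 0.0
```

>>> {"api": "carry_out", "payload": {"plan": [[-0.6, 1, 0, 0, 0, 0], [-0.6, 1, 0, 0, 0, 0], [-0.6, 1, 0, 0, 0, 0], [-0.6, 1, 0, 0, 0, 0], [-0.6, 1, 0, 0, 0, 0]]}}

```text
clock: 18.15
ee_pos: [611.5, -91.0, 189.7]
tcp_rot: [-0.0, 0.942, 0.336, 0.0]
wrist_force: [0.6, -0.0, 0.5]
opening: 0.598
grip_force: 0.0
```

>>> {"api": "carry_out", "payload": {"plan": [[-0.6, 1, 0, 0, 0, 0], [-0.6, 1, 0, 0, 0, 0], [-0.6, 1, 0, 0, 0, 0], [-0.6, 1, 0, 0, 0, 0], [-0.6, 1, 0, 0, 0, 0]]}}

```text
clock: 18.57
ee_pos: [628.6, -206.4, 189.6]
tcp_rot: [0.0, 0.942, 0.336, -0.0]
wrist_force: [0.3, -0.4, -0.3]
opening: 0.604
grip_force: 0.0
```

>>> {"api": "carry_out", "payload": {"plan": [[0, 0, 0.8, 0, 0, 0], [0, 0, 0.8, 0, 0, 0], [0, 0, 0, 0, 0, 0], [0, 0, 0, 0, 0, 0]]}}

```text
clock: 18.9
ee_pos: [628.2, -205.0, 156.9]
tcp_rot: [-0.0, 0.942, 0.336, -0.001]
wrist_force: [0.0, 0.4, 0.6]
opening: 0.597
grip_force: 0.0
```

```bash
python3 - <<'E'
from h import *
togo(633,-207.7,50,-50.7)
s=snapshot("wrist"); cv2.imwrite("pics/w4.png",s["img"])
E
```

```text
clock 18.9 pos [ 628.2 -205.   156.9] theta -50.7 | units: x 0.10 y 0.26 z 5.35 turn 0.00 open 0.60 F [0.  0.4 0.6] j7 -0.18
```

View pics/w4.png

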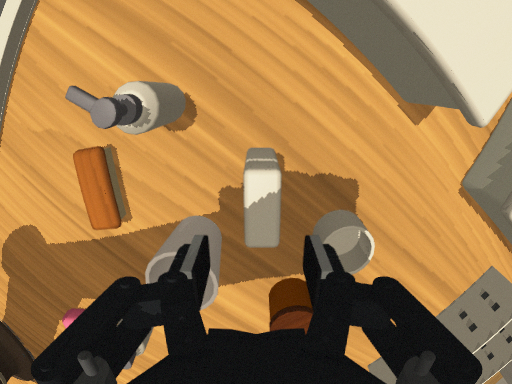

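The wrist view shows the stick at (263,198), aligned square with the jaws. The open jar (343,243) and cup (190,265) are clear of the fingers at grasp height.

>>> {"api": "carry_out", "payload": {"plan": [[0.1, 0.25, 0, 0, 0, 0], [0, 0, 1, 0, 0, 0], [0, 0, 1, 0, 0, 0], [0, 0, 0.8, 0, 0, 0], [0, 0, 0, 0, 0, 0]]}}

```text
clock: 19.37
ee_pos: [632.7, -206.7, 99.1]
tcp_rot: [-0.001, 0.941, 0.337, -0.001]
wrist_force: [-1.2, 0.2, -0.1]
opening: 0.601
grip_force: 0.0
```

>>> {"api": "carry_out", "payload": {"plan": [[0, 0, 0.8, 0, 0, 0], [0, 0, 0.8, 0, 0, 0], [0, 0, 0.6, 0, 0, 0], [0, 0, 0.35, 0, 0, 0], [0, 0, 0, 0, 0, 0]]}}

```text
clock: 19.78
ee_pos: [632.7, -207.4, 48.7]
tcp_rot: [-0.001, 0.942, 0.337, -0.001]
wrist_force: [-0.9, 0.8, -0.4]
opening: 0.601
grip_force: 0.0
```

>>> {"api": "carry_out", "payload": {"plan": [[0, 0, 0, 0, 0, 0], [0, 0, 0, 0, 0, 0], [0, 0, 0, 0, 0, 0], [0, 0, 0, 0, 0, 0], [0, 0, 0, 0, 0, 0]], "jaw": 1}}

```text
clock: 20.2
ee_pos: [633.9, -208.1, 51.2]
tcp_rot: [0.0, 0.942, 0.337, 0.001]
wrist_force: [0.0, -0.8, 3.9]
opening: 0.302
grip_force: 54.1
```

>>> {"api": "carry_out", "payload": {"plan": [[0, 0, 0, 0, 0, 0], [0, 0, 0, 0, 0, 0]]}}

```text
clock: 20.37
ee_pos: [633.9, -208.1, 51.1]
tcp_rot: [0.0, 0.942, 0.337, 0.001]
wrist_force: [-0.3, 0.4, 6.6]
opening: 0.293
grip_force: 54.3
```

>>> {"api": "carry_out", "payload": {"plan": [[0, 0, -0.5, 0, 0, 0], [0, 0, -1, 0, 0, 0], [0, 0, -1, 0, 0, 0], [0, 0, -1, 0, 0, 0], [0, 0, -1, 0, 0, 0]]}}

```text
clock: 20.78
ee_pos: [633.0, -207.7, 141.4]
tcp_rot: [-0.0, 0.942, 0.337, -0.0]
wrist_force: [0.4, 0.7, -0.5]
opening: 0.293
grip_force: 53.9
```

>>> {"api": "carry_out", "payload": {"plan": [[0, 0, -1, 0, 0, 1], [0, 0, -1, 0, 0, 1], [0, 0, -1, 0, 0, 1], [0, 0, 0, 0, 0, 1], [0, 0, 0, 0, 0, 0.4]]}}

```text
clock: 21.2
ee_pos: [633.8, -207.8, 202.1]
tcp_rot: [0.0, 0.994, 0.11, 0.001]
wrist_force: [-0.3, -0.8, -1.2]
opening: 0.298
grip_force: 53.8
```

>>> {"api": "carry_out", "payload": {"plan": [[0.1, -1, 0, 0, 0, 0], [0.1, -1, 0, 0, 0, 0], [0.1, -1, 0, 0, 0, 0], [0.1, -1, 0, 0, 0, 0], [0.1, -1, 0, 0, 0, 0]]}}

```text
clock: 21.62
ee_pos: [620.1, -107.0, 200.5]
tcp_rot: [-0.0, 0.994, 0.113, -0.0]
wrist_force: [1.3, 0.2, -1.7]
opening: 0.294
grip_force: 53.9
```

>>> {"api": "carry_out", "payload": {"plan": [[0.1, -1, 0, 0, 0, 0], [0.1, -1, 0, 0, 0, 0], [0.1, -1, 0, 0, 0, 0], [0.1, -1, 0, 0, 0, 0], [0.1, -1, 0, 0, 0, 0]]}}

```text
clock: 22.03
ee_pos: [607.4, -7.3, 200.6]
tcp_rot: [-0.0, 0.994, 0.113, -0.0]
wrist_force: [0.6, 0.4, -1.0]
opening: 0.297
grip_force: 53.9
```

>>> {"api": "carry_out", "payload": {"plan": [[0.1, -1, 0, 0, 0, 0], [0.1, -1, 0, 0, 0, 0], [0.1, -1, 0, 0, 0, 0], [0.1, -1, 0, 0, 0, 0], [0.1, -1, 0, 0, 0, 0]]}}

```text
clock: 22.45
ee_pos: [594.7, 92.3, 200.6]
tcp_rot: [-0.0, 0.994, 0.113, -0.0]
wrist_force: [0.1, -0.7, -1.3]
opening: 0.294
grip_force: 53.9
```

>>> {"api": "carry_out", "payload": {"plan": [[0, -1, 0, 0, 0, 0], [0, -1, 0.5, 0, 0, 0], [0, -0.9, 1, 0, 0, 0], [0, -0.6, 1, 0, 0, 0], [0, 0, 0, 0, 0, 0]]}}

```text
clock: 22.87
ee_pos: [576.5, 163.3, 146.9]
tcp_rot: [-0.0, 0.993, 0.115, -0.003]
wrist_force: [-0.4, 1.0, -1.4]
opening: 0.296
grip_force: 53.9
```

>>> {"api": "carry_out", "payload": {"plan": [[0, 0, 0, 0, 0, 0], [0, 0, 0, 0, 0, 0]]}}

```text
clock: 23.03
ee_pos: [580.2, 158.1, 151.6]
tcp_rot: [0.0, 0.994, 0.112, 0.001]
wrist_force: [-0.5, -1.0, -1.1]
opening: 0.299
grip_force: 53.9
```

```bash
python3 - <<'E'
from h import *
togo(581.5,160,61,-77)
s=snapshot("wrist"); cv2.imwrite("pics/w5.png",s["img"])
E
```

```text
clock 23.0 pos [580.2 158.1 151.6] theta -77.1 | units: x 0.08 y -0.08 z 4.53 turn -0.02 open 0.30 F [-0.5 -1.  -1.1] j7 -1.11
```

View pics/w5.png

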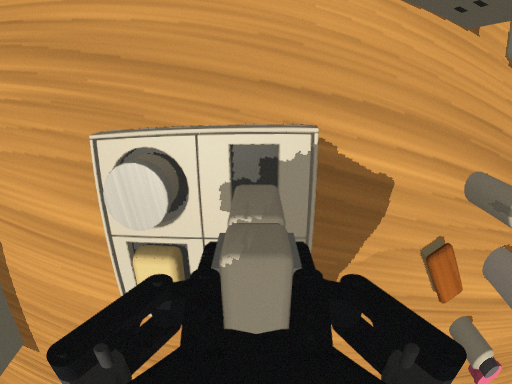

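The stick at (255,250) is in line with the slot at (255,165). The jar (140,195) and soap (158,265) are seated. I'll lower the stick.

>>> {"api": "carry_out", "payload": {"plan": [[0.1, -0.1, 0.5, 0, 0, 0], [0, 0, 1, 0, 0, 0], [0, 0, 1, 0, 0, 0], [0, 0, 0.6, 0, 0, 0], [0, 0, 0, 0, 0, 0]]}}

```text
clock: 23.5
ee_pos: [579.9, 161.2, 86.0]
tcp_rot: [0.0, 0.994, 0.112, -0.002]
wrist_force: [-0.2, 0.2, -1.2]
opening: 0.3
grip_force: 53.9
```

>>> {"api": "carry_out", "payload": {"plan": [[0, 0, 0.5, 0, 0, 0], [0, 0, 0.4, 0, 0, 0], [0, 0, 0.3, 0, 0, 0], [0, 0, 0.2, 0, 0, 0], [0, 0, 0, 0, 0, 0]]}}

```text
clock: 23.92
ee_pos: [581.2, 161.8, 61.1]
tcp_rot: [-0.001, 0.994, 0.113, 0.0]
wrist_force: [-4.2, 0.5, 8.1]
opening: 0.296
grip_force: 54.9
```

```bash
python3 - <<'E'
from h import *
togo(581.5,160,61,-77)
E
```

```text
clock 23.9 pos [581.2 161.8  61.1] theta -77.0 | units: x -0.01 y 0.09 z 0.01 turn -0.01 open 0.30 F [-4.2  0.5  8.1] j7 -1.03
```

>>> {"api": "carry_out", "payload": {"plan": [[0, 0, 0, 0, 0, 0], [0, 0, 0, 0, 0, 0], [0, 0, 0, 0, 0, 0], [0, 0, -0.4, 0, 0, 0], [0, 0, -0.8, 0, 0, 0]], "jaw": 0.5}}

```text
clock: 24.33
ee_pos: [580.1, 161.8, 83.4]
tcp_rot: [0.0, 0.994, 0.113, -0.001]
wrist_force: [0.8, -0.0, 0.1]
opening: 0.5
grip_force: 0.0
```

>>> {"api": "carry_out", "payload": {"plan": [[0, 0, -1, 0, 0, 0], [0, 0, -1, 0, 0, 0], [0, 0, -1, 0, 0, 0], [0, 0, -1, 0, 0, 0], [0, 0, -0.5, 0, 0, 0]]}}

```text
clock: 24.75
ee_pos: [582.0, 161.7, 177.1]
tcp_rot: [-0.0, 0.994, 0.113, 0.001]
wrist_force: [0.7, -0.2, 1.1]
opening: 0.502
grip_force: 0.0
```

>>> {"api": "carry_out", "payload": {"plan": [[-0.7, 1, 0, 0, 0, 0], [-0.7, 1, 0, 0, 0, 0], [-0.7, 1, 0, 0, 0, 0], [-0.7, 1, 0, 0, 0, 0], [-0.7, 1, 0, 0, 0, 0]], "jaw": 0.25}}

```text
clock: 25.17
ee_pos: [534.6, 47.8, 174.3]
tcp_rot: [-0.0, 0.994, 0.113, -0.0]
wrist_force: [-0.4, 0.5, -0.5]
opening: 0.747
grip_force: 0.0
```

>>> {"api": "carry_out", "payload": {"plan": [[-0.7, 1, 0, 0, 0, 0], [-0.7, 1, 0, 0, 0, 0], [-0.7, 1, 0, 0, 0, 0], [-0.7, 1, 0, 0, 0, 0], [-0.7, 1, 0, 0, 0, 0]]}}

```text
clock: 25.58
ee_pos: [488.9, -65.4, 174.3]
tcp_rot: [-0.0, 0.994, 0.113, 0.0]
wrist_force: [-1.1, -0.3, -0.8]
opening: 0.744
grip_force: 0.0
```

>>> {"api": "carry_out", "payload": {"plan": [[-0.7, 1, 0, 0, 0, 0], [-0.7, 1, 0, 0, 0, 0], [-0.7, 1, 0, 0, 0, 0], [-0.7, 1, 0, 0, 0, 0], [-0.7, 1, 0, 0, 0, 0]]}}

```text
clock: 26.0
ee_pos: [443.1, -178.5, 174.3]
tcp_rot: [-0.0, 0.994, 0.113, 0.0]
wrist_force: [-0.4, -0.3, 0.4]
opening: 0.75
grip_force: 0.0
```

>>> {"api": "carry_out", "payload": {"plan": [[-0.7, 0.8, 0, 0, 0, 0], [0, 0, 0, 0, 0, 0], [0, 0, 0, 0, 0, 0]]}}

```text
clock: 26.25
ee_pos: [433.1, -197.3, 174.4]
tcp_rot: [-0.0, 0.994, 0.111, 0.0]
wrist_force: [0.9, 0.9, -0.3]
opening: 0.748
grip_force: 0.0
```

```bash
python3 - <<'E'
from h import *
togo(427.5,-199,66,-77)
t=snapshot("top"); P=cloud(t)
d=np.hypot(P[...,0]-581.5,P[...,1]-160); m=(d<45)&(P[...,2]>80)&(P[...,2]<110); p=P[m]
print("stick",len(p),np.median(p[:,2]),cv2.minAreaRect(p[:,:2].astype(np.float32)))
s=snapshot("wrist"); cv2.imwrite("pics/w6.png",s["img"])
E
```

```text
clock 26.2 pos [ 433.1 -197.3  174.4] theta -77.2 | units: x -0.29 y 0.02 z 5.42 turn -0.03 open 0.75 F [ 0.9  0.9 -0.3] j7 -0.51
stick 367 93.23530061286772 ((580.99609375, 160.71786499023438), (60.083763122558594, 26.437746047973633), 13.03645133972168)
```

View pics/w6.png

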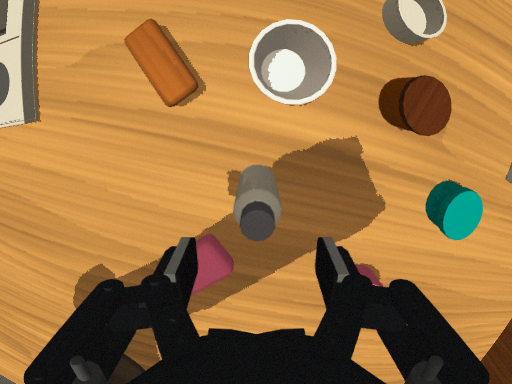

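The stick is seated (top 93 mm, centred, 13°). The bottle's cap at (257,222) lies between the jaws and has nothing near it. I'll descend and grip.

>>> {"api": "carry_out", "payload": {"plan": [[-0.3, 0, 0, 0, 0, 0], [0, 0, 0.8, 0, 0, 0], [0, 0, 0.8, 0, 0, 0], [0, 0, 0.8, 0, 0, 0], [0, 0, 0.8, 0, 0, 0]]}}

```text
clock: 26.77
ee_pos: [428.0, -196.7, 109.5]
tcp_rot: [-0.0, 0.993, 0.114, -0.0]
wrist_force: [0.7, 0.1, -0.7]
opening: 0.752
grip_force: 0.0
```

>>> {"api": "carry_out", "payload": {"plan": [[0, 0, 0.8, 0, 0, 0], [0, 0, 0.8, 0, 0, 0], [0, 0, 0.6, 0, 0, 0], [0, 0, 0, 0, 0, 0], [0, 0, 0, 0, 0, 0]]}}

```text
clock: 27.18
ee_pos: [427.5, -197.2, 66.1]
tcp_rot: [-0.0, 0.994, 0.113, -0.001]
wrist_force: [-0.4, -0.3, 0.5]
opening: 0.747
grip_force: 0.0
```

>>> {"api": "carry_out", "payload": {"plan": [[0, 0, 0, 0, 0, 0], [0, 0, 0, 0, 0, 0], [0, 0, 0, 0, 0, 0], [0, 0, 0, 0, 0, 0], [0, 0, 0, 0, 0, 0]], "jaw": 1}}

```text
clock: 27.6
ee_pos: [428.5, -197.8, 67.2]
tcp_rot: [0.0, 0.994, 0.113, 0.001]
wrist_force: [-0.8, 0.4, 5.0]
opening: 0.431
grip_force: 59.3
```

>>> {"api": "carry_out", "payload": {"plan": [[0, 0, 0, 0, 0, 0], [0, 0, 0, 0, 0, 0]]}}

```text
clock: 27.77
ee_pos: [428.5, -197.8, 67.3]
tcp_rot: [0.0, 0.994, 0.113, 0.001]
wrist_force: [-0.7, -0.1, 4.1]
opening: 0.43
grip_force: 59.3
```

```bash
python3 - <<'E'
from h import *
togo(485.7,137.3,200,-77)
E
```

```text
clock 27.8 pos [ 428.5 -197.8   67.3] theta -77.0 | units: x 6.55 y -15.68 z -6.64 turn -0.00 open 0.43 F [-0.7 -0.1  4.1] j7 -0.32
```

>>> {"api": "carry_out", "payload": {"plan": [[0, 0, -0.5, 0, 0, 0], [0, 0, -1, 0, 0, 0], [0, 0, -1, 0, 0, 0], [0, 0, -1, 0, 0, 0], [0, 0, -1, 0, 0, 0]]}}

```text
clock: 28.18
ee_pos: [427.6, -197.8, 158.0]
tcp_rot: [-0.0, 0.994, 0.113, 0.0]
wrist_force: [1.0, 0.4, -1.8]
opening: 0.428
grip_force: 60.2
```

>>> {"api": "carry_out", "payload": {"plan": [[0.4, -1, 0, 0, 0, 0], [0.4, -1, 0, 0, 0, 0], [0.4, -1, 0, 0, 0, 0], [0.4, -1, 0, 0, 0, 0], [0.4, -1, 0, 0, 0, 0]]}}

```text
clock: 28.6
ee_pos: [444.4, -90.2, 157.1]
tcp_rot: [-0.0, 0.994, 0.113, 0.0]
wrist_force: [0.6, -0.6, -1.3]
opening: 0.432
grip_force: 60.2
```

>>> {"api": "carry_out", "payload": {"plan": [[0.4, -1, 0, 0, 0, 0], [0.4, -1, 0, 0, 0, 0], [0.4, -1, 0, 0, 0, 0], [0.4, -1, 0, 0, 0, 0], [0.4, -1, 0, 0, 0, 0]]}}

```text
clock: 29.02
ee_pos: [460.9, 16.4, 157.1]
tcp_rot: [-0.0, 0.994, 0.113, 0.0]
wrist_force: [0.6, -0.2, -1.2]
opening: 0.428
grip_force: 60.2
```

>>> {"api": "carry_out", "payload": {"plan": [[0.5, -1, 0, 0, 0, 0], [0.4, -1, 0, 0, 0, 0], [0.4, -1, 0, 0, 0, 0], [0.4, -1, 0, 0, 0, 0], [0.4, -1, 0, 0, 0, 0]]}}

```text
clock: 29.43
ee_pos: [479.3, 123.2, 157.2]
tcp_rot: [-0.0, 0.994, 0.113, 0.0]
wrist_force: [0.8, 1.0, -1.0]
opening: 0.429
grip_force: 60.2
```

>>> {"api": "carry_out", "payload": {"plan": [[0.4, -0.7, 0, 0, 0, 0], [0, 0, 0, 0, 0, 0], [0, 0, 0, 0, 0, 0], [0, 0, 0, 0, 0, 0]]}}

```text
clock: 29.77
ee_pos: [484.0, 136.7, 156.6]
tcp_rot: [0.0, 0.994, 0.113, 0.0]
wrist_force: [0.5, 0.0, -2.1]
opening: 0.427
grip_force: 60.2
```

```bash
python3 - <<'E'
from h import *
togo(485.7,137.3,77.3,-77)
E
```

```text
clock 29.8 pos [484.  136.7 156.6] theta -77.1 | units: x 0.09 y -0.01 z 3.97 turn -0.01 open 0.43 F [ 0.5  0.  -2.1] j7 -1.12
```

>>> {"api": "carry_out", "payload": {"plan": [[0.1, 0, 0.5, 0, 0, 0], [0, 0, 0.8, 0, 0, 0], [0, 0, 0.8, 0, 0, 0], [0, 0, 0.5, 0, 0, 0], [0, 0, 0, 0, 0, 0]]}}

```text
clock: 30.18
ee_pos: [484.8, 136.8, 102.4]
tcp_rot: [0.001, 0.994, 0.112, -0.002]
wrist_force: [-0.6, -0.2, -1.0]
opening: 0.425
grip_force: 60.2
```

>>> {"api": "carry_out", "payload": {"plan": [[0, 0, 0.5, 0, 0, 0], [0, 0, 0.4, 0, 0, 0], [0, 0, 0.3, 0, 0, 0], [0, 0, 0.15, 0, 0, 0], [0, 0, 0, 0, 0, 0]]}}

```text
clock: 30.6
ee_pos: [486.3, 137.8, 77.4]
tcp_rot: [-0.0, 0.994, 0.113, 0.0]
wrist_force: [0.1, -0.3, -1.5]
opening: 0.428
grip_force: 60.2
```

```bash
python3 - <<'E'
from h import *
togo(485.7,137.3,77.3,-77)
E
```

```text
clock 30.6 pos [486.3 137.8  77.4] theta -77.0 | units: x -0.03 y 0.02 z 0.01 turn -0.01 open 0.43 F [ 0.1 -0.3 -1.5] j7 -1.00
```

Just at the floor; release and rise clear.

>>> {"api": "carry_out", "payload": {"plan": [[0, 0, 0.05, 0, 0, 0], [0, 0, 0, 0, 0, 0]]}}

```text
clock: 30.77
ee_pos: [486.5, 137.8, 77.2]
tcp_rot: [-0.001, 0.994, 0.113, 0.0]
wrist_force: [-3.1, -0.6, 12.9]
opening: 0.429
grip_force: 61.6
```

>>> {"api": "carry_out", "payload": {"plan": [[0, 0, 0, 0, 0, 0], [0, 0, 0, 0, 0, 0], [0, 0, 0, 0, 0, 0], [0, 0, -0.4, 0, 0, 0], [0, 0, -0.8, 0, 0, 0]], "jaw": 0.3}}

```text
clock: 31.18
ee_pos: [485.1, 137.7, 99.7]
tcp_rot: [0.001, 0.994, 0.113, -0.001]
wrist_force: [0.5, 0.5, 0.6]
opening: 0.699
grip_force: 0.0
```

>>> {"api": "carry_out", "payload": {"plan": [[0, 0, -1, 0, 0, 0], [0, 0, -1, 0, 0, 0], [0, 0, -1, 0, 0, 0], [0, 0, -1, 0, 0, 0], [0, 0, -1, 0, 0, 0]]}}

```text
clock: 31.6
ee_pos: [485.9, 137.7, 201.7]
tcp_rot: [0.0, 0.994, 0.113, -0.0]
wrist_force: [0.8, -0.1, 0.2]
opening: 0.702
grip_force: 0.0
```

>>> {"api": "carry_out", "payload": {"plan": [[-0.5, 1, 0, 0, 0, 0], [-0.5, 1, 0, 0, 0, 0], [-0.5, 1, 0, 0, 0, 0], [-0.5, 1, 0, 0, 0, 0], [-0.5, 1, 0, 0, 0, 0]]}}

```text
clock: 32.02
ee_pos: [459.3, 28.3, 200.7]
tcp_rot: [-0.0, 0.994, 0.113, 0.0]
wrist_force: [0.6, -0.3, 0.4]
opening: 0.704
grip_force: 0.0
```

>>> {"api": "carry_out", "payload": {"plan": [[0, 0, 0, 0, 0, 0], [0, 0, 0, 0, 0, 0], [0, 0, 0, 0, 0, 0], [0, 0, 0, 0, 0, 0], [0, 0, 0, 0, 0, 0]]}}

```text
clock: 32.43
ee_pos: [459.9, 30.1, 200.3]
tcp_rot: [0.0, 0.994, 0.114, -0.0]
wrist_force: [-0.2, -0.1, -0.8]
opening: 0.697
grip_force: 0.0
```

```bash
python3 - <<'E'
from h import *
t=snapshot("top"); P=cloud(t)
def obj(n,c,r,z0,z1):
    d=np.hypot(P[...,0]-c[0],P[...,1]-c[1]); p=P[(d<r)&(P[...,2]>z0)&(P[...,2]<z1)]
    cc,rad=cv2.minEnclosingCircle(p[:,:2].astype(np.float32)); print(n,len(p),np.median(p[:,2]).round(1),np.round(cc,1),round(rad,1))
obj("bottle",(486,137),40,108,125); obj("jar",(559,256),45,48,70); obj("soap",(463,233),50,36,60); obj("stick",(581,160),45,86,110)
obj("pump",(624,-87),60,60,140); obj("open",(636,-312),50,34,50)
cv2.imwrite("pics/end.png",cv2.resize(t["img"],(800,600)))
E
```

```text
bottle 0 nan [0. 0.] 0.0
jar 0 nan [0. 0.] 0.0
soap 0 nan [0. 0.] 0.0
stick 0 nan [0. 0.] 0.0
pump 296 88.7 [632.2 -87.5] 23.6
open 143 38.7 [ 637.6 -309.2] 28.0
  return _methods._mean(a, axis=axis, dtype=dtype,
  ret = ret.dtype.type(ret / rcount)
```

View pics/end.png

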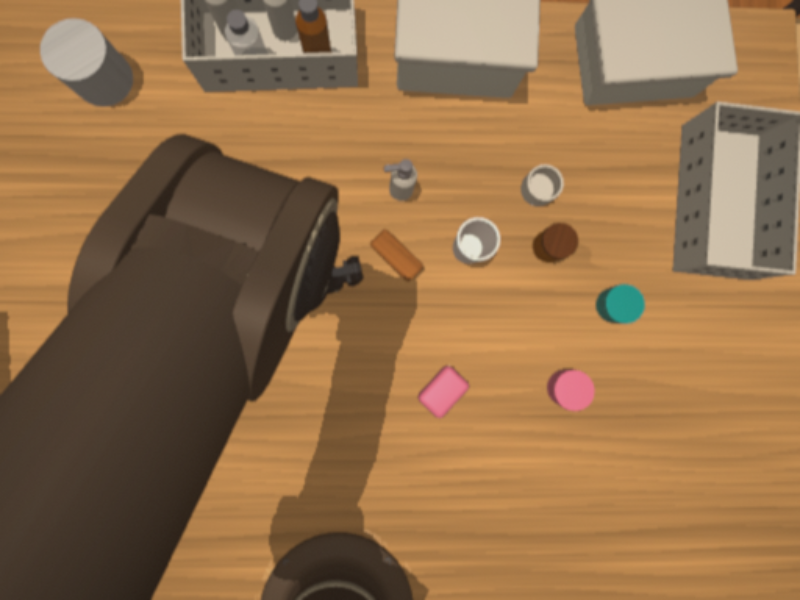

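The arm hides the tray in this view; the pump bottle (403,180) and open jar (545,185) haven't moved. I'll move the arm aside and check again.

>>> {"api": "carry_out", "payload": {"plan": [[-0.5, 1, 0, 0, 0, 0], [-0.5, 1, 0, 0, 0, 0], [-0.5, 1, 0, 0, 0, 0], [-0.5, 1, 0, 0, 0, 0], [-0.5, 1, 0, 0, 0, 0]]}}

```text
clock: 32.9
ee_pos: [433.3, -79.9, 200.3]
tcp_rot: [0.0, 0.994, 0.114, -0.0]
wrist_force: [0.8, 0.3, -0.1]
opening: 0.7
grip_force: 0.0
```

>>> {"api": "carry_out", "payload": {"plan": [[-0.1, 1, 0, 0, 0, 0], [-0.1, 1, 0, 0, 0, 0], [-0.1, 1, 0, 0, 0, 0], [-0.1, 1, 0, 0, 0, 0], [0, 0, 0, 0, 0, 0]]}}

```text
clock: 33.32
ee_pos: [443.9, -162.6, 200.8]
tcp_rot: [0.001, 0.994, 0.111, 0.0]
wrist_force: [1.0, -0.0, 0.1]
opening: 0.699
grip_force: 0.0
```

>>> {"api": "carry_out", "payload": {"plan": [[0, 0, 0, 0, 0, 0], [0, 0, 0, 0, 0, 0], [0, 0, 0, 0, 0, 0], [0, 0, 0, 0, 0, 0], [0, 0, 0, 0, 0, 0]]}}

```text
clock: 33.73
ee_pos: [443.8, -158.2, 200.2]
tcp_rot: [-0.0, 0.994, 0.114, -0.0]
wrist_force: [0.2, 0.1, 0.2]
opening: 0.696
grip_force: 0.0
```

```bash
python3 - <<'E' 2>/dev/null
from h import *
t=snapshot("top"); P=cloud(t)
def obj(n,c,r,z0,z1):
    d=np.hypot(P[...,0]-c[0],P[...,1]-c[1]); p=P[(d<r)&(P[...,2]>z0)&(P[...,2]<z1)]
    cc,rad=cv2.minEnclosingCircle(p[:,:2].astype(np.float32)); print(n,len(p),np.median(p[:,2]).round(1),np.round(cc,1),round(rad,1))
obj("bottle",(486,137),40,108,125); obj("jar",(559,256),45,48,70); obj("soap",(463,233),50,36,60); obj("stick",(581,160),45,86,110)
obj("pump",(624,-87),60,60,140)
cv2.imwrite("pics/end2.png",cv2.resize(t["img"][90:240,60:260],(800,600)))
E
```

```text
bottle 118 114.6 [485.4 136.1] 12.4
jar 577 53.7 [561.1 254.8] 30.2
soap 596 40.3 [464.3 231.1] 37.7
stick 345 93.6 [580.8 160.8] 30.5
pump 296 88.5 [632.2 -87.3] 23.4
```

View pics/end2.png

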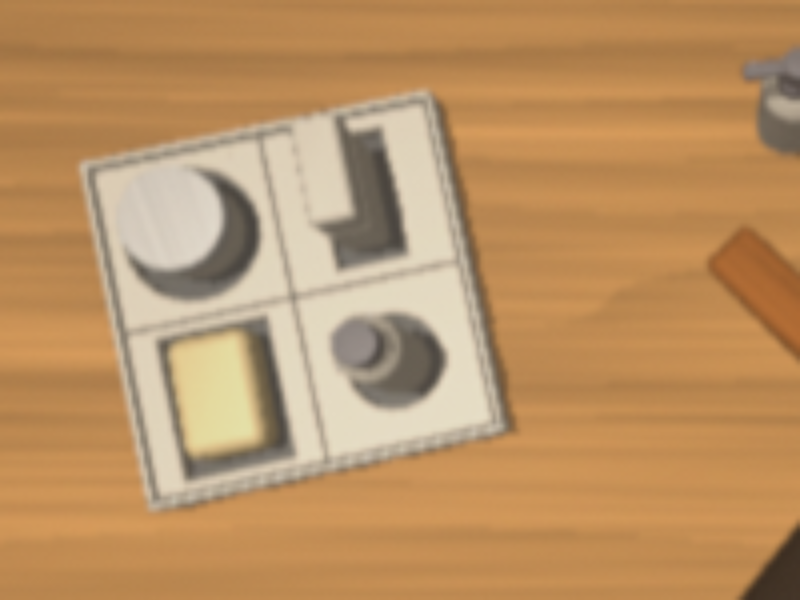

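All four sit in their wells: jar (170,220), stick (325,170), soap (220,395) and bottle (360,345). Their heights and centres match within 3 mm.

```bash
python3 -c "
from cell import *
print(hand_in())"
```

```text
the job is handed in; nothing more can be done
None
```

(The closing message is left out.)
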